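# Tap a porcelain tile carriage home in a bench scanner

### The arm

A 6-joint arm with a two-finger parallel gripper is mounted at the origin on the work surface. World frame = base frame: x ahead of the robot, y to its left, z up, the work surface at z = 0. Lengths are in m, angles in rad, forces in N, time in s.
With the tool pointing down it reaches from about 0.35 to 1 m from the base axis. Payload 7.1 kg.
Tool frame: the origin (TCP) lies between the finger pads; the fingertips stand 22 mm ahead of it and the grasp point (between the pads) lies 3 mm ahead of it; x points along the fingers, y is the direction in which the jaws open and shut, and the axes are right-handed (so a half turn about x gives the same grasp; the last joint's range is limited). The gripper opens to 85 mm and grips with 20 to 120 N. Pads are 22 mm wide; open, the fingers measure 114 mm over their backs; the gripper's body (76 mm by 85 mm) begins 54 mm behind the grasp point. The pads swing forward as they close: fully open they stand 13 mm farther back than shut.
Start: joints at [1.301, 0.423, 1.63, -0, 1.089, -0.019], TCP at [0.155, 0.605, 0.253] pointing down, gripper open.
Joint ranges: [-3, 3], [-0.9, 2.11], [0.09, 2.58], [-1.31, 4.45], [0.11, 2.69], [-2.54, 2.54]. Speed limits (rad/s): [2.39, 2.39, 3.01, 3.14, 3.14, 3.14].

### API

Orientations are given as a rotation vector (axis times angle).
In Python, from rig import manip gives the robot as it stands. The module is installed in compiled form; this text tells all that it offers. Calls block until the motion is done:
- manip.move_to(position, orientation): joint-space move of the TCP to a pose.
- manip.servo_line(position, orientation=None, rate=0.15): straight line of the TCP; orientation=None keeps the orientation; rate is the mean speed in m/s.
- manip.set_joints(angles): joint-space move.
- manip.command_gripper(opening, f_grip=None): finger opening in m; f_grip is the grip in N (None keeps the last); returns when the fingers have stopped.
- manip.hold(seconds).
- manip.solve_ik(position, orientation): joint angles nearest the present ones, or None.
- manip.camera(name): name is "side" or "top" or "wrist"; returns a dict with "image" (400x640x3 uint8, red, green, blue), "fx", "fy", "cx", "cy" (pixels), "cam_to_world" (4x4, takes a point from camera to world coordinates); the wrist camera has in their place "mount" (4x4, takes a point from camera to tool coordinates, whose origin is the TCP and whose axes are the tool frame's). Camera axes: x right, y down, z forward; pixel columns grow to the right and rows downward; lengths in m; the calibration is good to about 2 mm. A picture is of the moment at which its call begins: read the wrist's pose just before it. There is no depth.
A pose or a line that the arm cannot do raises manip.IKError and nothing moves.
- manip.sign_off(): hands the job in, once; it reports no verdict.
Readings, each from a call of its own:
- manip.get_time(): time.
- manip.get_joint_positions(): joint angles.
- manip.get_joint_vel(): joint speeds.
- manip.get_tau(): joint torques, N m.
- manip.get_position(): TCP position.
- manip.get_ee_rot(): TCP orientation.
- manip.get_contact_force(): force on the tool from outside, world axes, zero at the start.
- manip.get_torque(): the same for the moment, N m.
- manip.get_width(): finger opening in m.
Only numpy, scipy, OpenCV 4.12 (cv2) and the standard library are available. Lean on these libraries where they do the work, as an engineer would, in place of code of your own. Each camera call takes 0.05 s, during which the arm holds its last target.

### The job

Scan the porcelain tile: lay it flat on the carriage's two rubber strips, between the grey lip and the yellow bumper and lengthwise along the carriage, without moving the carriage. Then take the orange-headed tapping bar and nudge the carriage by its yellow bumper in small gentle taps, about a centimetre each and drawing the bar back clear after each one, until it meets the stop hidden in the hood and the red flag stands up; never push the carriage with the gripper. Lay the bar back on its wooden rest, then press the green button on the hood right down and let go, leaving the other pottery and the brush alone.

Things in the scene. Friction and masses are not known exactly. Their poses are not given: they have to be found in the camera images.
- scanner: Fixed bench scanner: aluminium plate 132 mm wide, 12 mm thick, from x = -215 to +245 mm, two guide rails (tops 24 mm above the table), white hood at one end. Origin on the table under the slide axis; x points along the slide into the hood, z up. The carriage slides on the plate along y = 0 between the rails, 2 mm play each side.
- hood_mouth (a point): Centre of the white hood's open mouth, at scanner x = +25 mm, 45 mm above the table; axes as the scanner's. The hood reaches 215 mm further along x, is 132 mm wide, its roof 90 mm above the table. Inside is a rigid stop that cannot be seen; its depth differs every time: the carriage travels 65 to 115 mm from its start to reach it.
- carriage: Loose black carriage, deck 150 (x) x 90 (y) x 14 mm, 0.25 to 0.5 kg, on the scanner's plate outside the hood. Origin at its underside centre; x points to the hood, z up. Two rubber strips (40 mm wide in y, at x = +-35 mm, tops at z = 32 mm) carry the tile. Grey lip at the front: inner face x = +62 mm, top z = 38 mm. Sides open.
- bumper_face (a point): Centre of the outer rear face of the carriage's upright yellow bumper: carriage x = -75 mm, z = 45 mm. The bumper is 13 mm thick, 60 mm wide, z = 14 to 75 mm of the carriage; the tile has 7 mm play between it and the lip at each end. Tap this face towards +x. The carriage slides with dry friction (2 to 8 N) and stays where left.
- flag (a joint): Red flag, a 60 mm bar hinged on the hood roof behind the button, 100 mm above the table at scanner x = +165 mm. Lies flat, pointing along scanner +x (0 rad), until the carriage is 8 mm from the hidden stop; then rises in proportion as a light sprung feeler is pushed in, to about 1.4 rad (upright) at the stop. Falls if the carriage goes back.
- scan_button (a joint): Push-in of the green button, 0 when up, 0.006 m when fully down; springs back; about 5 N fully down.
- scan_button_top (a point): Centre of the top of the green round button (32 mm diameter) on the hood roof near the mouth, about 20 mm above the roof; it is pressed straight down 6 mm.
- tile: White porcelain tile with blue border, 110 (x) x 50 (y) x 14 mm, 0.16 kg. Origin at the centre of its underside, x along its length, z up. It starts on a blue foam pad.
- tile_pad: Fixed blue foam pad under the tile, 100 (x) x 34 (y) x 16 mm high; origin at its underside centre; the tile's long edges overhang it by 8 mm on each side.
- tapper: Tapping bar: wooden handle 130 mm long (x = -65 to +65 mm), 22 x 22 mm, orange head 36 x 36 mm at its +x end (striking face at x = +97 mm). 0.14 kg. Origin at the centre of the handle's underside; the handle's axis lies at z = +11 mm; x points to the head. Lies on its rest, head pointing roughly the way the hood does.
- rest: Fixed wooden rest of the bar, 120 (x) x 64 (y) mm; origin at its underside centre, x along the bar. Two saddles at x = +-48 mm (14 mm thick) carry the handle's underside at z = 20 mm; their cheeks rise to z = 34 mm, 36 mm apart (7 mm play each side of the handle). The handle is free between the saddles.
- cup: Bystander: small blue cup, 60 mm across, 48 mm tall. Origin at underside centre. Leave alone.
- saucer: Bystander: white saucer, 116 mm across, 20 mm tall. Origin at underside centre. Leave alone.
- jar: Bystander: white jar with blue cap, 60 mm across, 85 mm tall. Origin at underside centre. Leave alone.
- brush: Bystander: cleaning brush, 170 mm long, lying on the table. Leave alone.
Mind the look-alikes: they are no part of the job. Of the things shaped like the tile, the white one is meant.

How it is judged:
On the way, in this order (a step that is already met when the one before it is completed fails the run):
1. the tile lies flat on the carriage's strips, released, the carriage still within 6 mm of its start (x of tile in the frame of carriage between -0.011 and 0.011 m and y of tile in the frame of carriage between -0.015 and 0.015 m and z of tile in the frame of carriage between 0.027 and 0.037 m and angle between the x axis of tile and the x axis of carriage, either way round below 0.15 rad and angle between tile's own z axis and vertical below 0.08 rad and distance of carriage from where it was at the start of the episode below 0.006 m and contact force between the fingers and tile below 0.05 N and linear speed of tile below 0.01 m/s), for 0.2 s.
2. the tapping bar is held up off its rest (contact force between the fingers and tapper above 1 N and height (world z) of tapper above 0.04 m), for 0.1 s.
3. first small taps: the carriage rests 4 to 34 mm from its start with the bar drawn clear (linear speed of carriage below 0.006 m/s and contact force between tapper and carriage below 0.05 N and distance of carriage from where it was at the start of the episode between 0.004 and 0.034 m and value of joint flag below 0.15 rad), for 0.1 s.
4. further taps: the carriage rests more than 36 mm from its start, bar clear, stop not yet reached (flag still down) (linear speed of carriage below 0.006 m/s and contact force between tapper and carriage below 0.05 N and distance of carriage from where it was at the start of the episode above 0.036 m and value of joint flag below 0.15 rad), for 0.1 s.
5. the carriage has met the hidden stop: flag up, bar clear, carriage at rest, tile still in place (value of joint flag above 1.05 rad and linear speed of carriage below 0.006 m/s and contact force between tapper and carriage below 0.05 N and x of tile in the frame of carriage between -0.011 and 0.011 m and y of tile in the frame of carriage between -0.015 and 0.015 m and z of tile in the frame of carriage between 0.027 and 0.037 m and angle between the x axis of tile and the x axis of carriage, either way round below 0.15 rad and angle between tile's own z axis and vertical below 0.08 rad), for 0.2 s.
6. the bar lies on its rest, released (x of tapper in the frame of rest between -0.03 and 0.03 m and y of tapper in the frame of rest between -0.012 and 0.012 m and z of tapper in the frame of rest between 0.015 and 0.026 m and angle between the x axis of tapper and the x axis of rest, either way round below 0.15 rad and contact force between the fingers and tapper below 0.05 N), for 0.2 s.
7. the green button is pressed down (value of joint scan_button above 0.0045 m), for 0.02 s.
At the end, for the whole second after the job is handed in: Flag above 1.05 rad (carriage within 2 mm of the stop), carriage at rest; tile flat on the strips within 11 mm lengthwise, 15 mm sideways, 0.15 rad of the carriage; bar released in its saddles within 30 mm lengthwise, 12 mm sideways, 0.15 rad; button up again; all still (all of step 5 and all of step 6 and value of joint scan_button below 0.002 m and linear speed of each of tapper, tile below 0.02 m/s); the robot touches nothing.
It fails at once if the gripper or arm pushes the carriage (over 3 N) (contact force between any of the fingers, the arm and carriage above 3 N).
It fails at once if the carriage is struck hard: over 40 N from the bar, or moving faster than 0.35 m/s (contact force between tapper and carriage above 40 N or linear speed of carriage above 0.35 m/s).
It fails at once if the button is pressed before the carriage is home (value of joint scan_button above 0.003 m and value of joint flag below 1 rad).
It fails at once if a bystander is moved more than 25 mm (distance of any of cup, saucer, jar, brush from where it was at the start of the episode above 0.025 m).
It also fails if it takes over 72 s, if anything falls off the work surface, if the arm or the gripper's body presses on something with over 40 N, if the wrist force passes 120 N, or if a joint passes its speed limit or range.

## Working session

There is one attempt and no reset: what is moved stays moved. The work goes in short steps, each a Python script; the robot and the scene stay as the last script left them, time stands still between calls to the robot, and variables do not carry over. Pictures are saved under pics/ and viewed, and the job is handed in when it is done.

```bash
mkdir -p pics; ls; cat > h.py <<'E'
import numpy as np, cv2
from rig import manip
from scipy.spatial.transform import Rotation as R
def snap(name,fn):
    d=manip.camera(name); cv2.imwrite('pics/'+fn,cv2.cvtColor(d['image'],cv2.COLOR_RGB2BGR)); return d
E
python3 - <<'E'
from h import *
import pickle
for n in ('top','side','wrist'):
    p,r=manip.get_position(),manip.get_ee_rot()
    d=snap(n,n+'0.png'); d['p']=p;d['r']=r
    pickle.dump(d,open(n+'0.pkl','wb'))
    print(n,d['fx'],d['cx'],d['cy'],d.get('cam_to_world',d.get('mount')))
print(p,r,manip.get_time(),manip.get_width())
E
```

```text
pics
top 489.7261594207762 321.2819440831029 200.83036273422843 [[ 3.90475999e-03 -9.97435529e-01  7.14641048e-02  4.91872739e-01]
 [-9.99991237e-01 -4.00264903e-03 -1.22660996e-03 -7.63194054e-02]
 [ 1.50951009e-03 -7.14586889e-02 -9.97442418e-01  1.51287201e+00]
 [ 0.00000000e+00  0.00000000e+00  0.00000000e+00  1.00000000e+00]]
side 394.2775305967602 321.3952403577909 199.83607143057856 [[ 0.94362391 -0.18105315  0.27711672  0.22064191]
 [-0.330989   -0.52744099  0.78246552 -1.08982474]
 [ 0.00449487 -0.83007575 -0.55763253  0.78621269]
 [ 0.          0.          0.          1.        ]]
wrist 357.8548046687871 319.959173971124 203.2360471754376 [[-4.36971720e-04 -3.25405366e-01  9.45574512e-01 -1.20977624e-01]
 [ 9.99999632e-01  5.55496559e-04  6.53288676e-04 -6.95318125e-05]
 [-7.37847028e-04  9.45574449e-01  3.25405003e-01 -8.39565864e-02]
 [ 0.00000000e+00  0.00000000e+00  0.00000000e+00  1.00000000e+00]]
[0.15497254 0.6050036  0.25262354] [ 0.19583298  1.56200683 -0.19797584] 0.15 0.08515952585980052
```

View pics/top0.png

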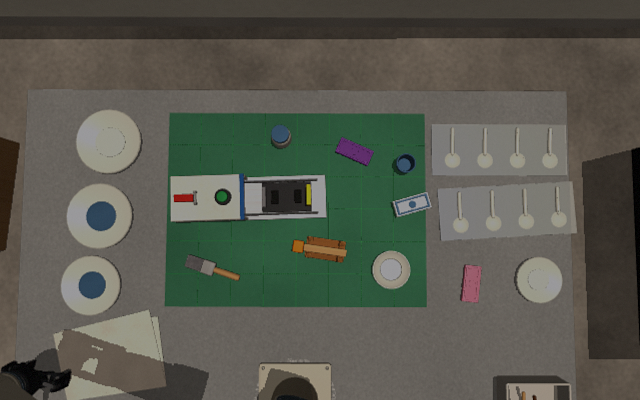

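View pics/side0.png

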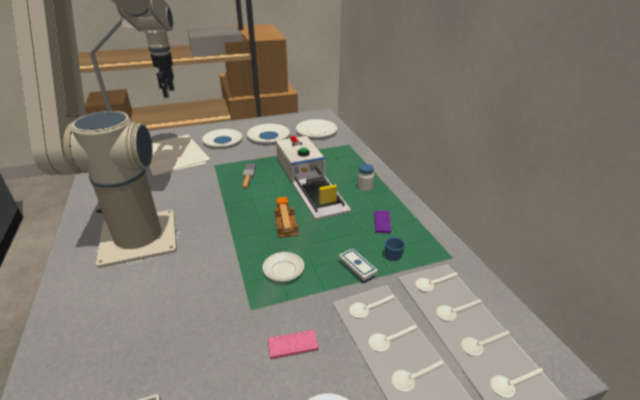

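View pics/wrist0.png

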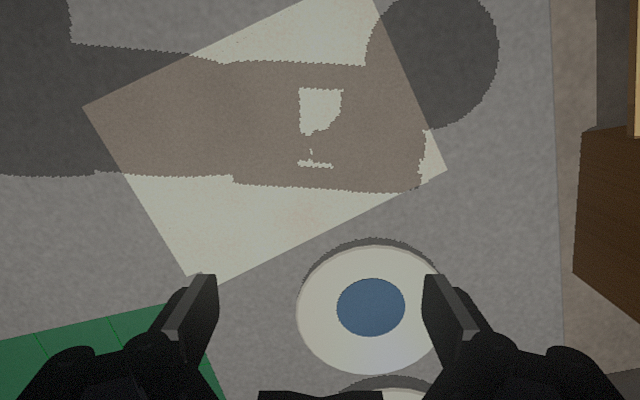

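```bash
python3 - <<'E'
import cv2
a=cv2.imread('pics/top0.png')
cv2.imwrite('pics/t1.png',cv2.resize(a[165:275,160:350],None,fx=4.2,fy=4.2,interpolation=cv2.INTER_CUBIC))
cv2.imwrite('pics/t2.png',cv2.resize(a[130:300,330:490],None,fx=3.5,fy=3.5,interpolation=cv2.INTER_CUBIC))
E
```

```text
(no output)
```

View pics/t1.png

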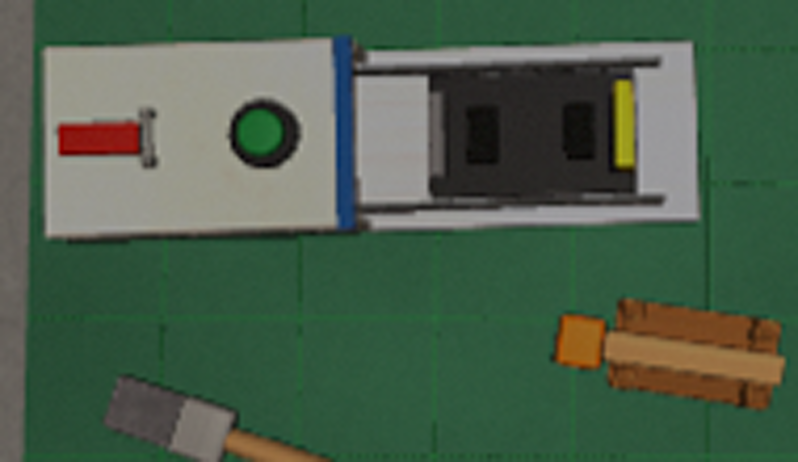

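View pics/t2.png

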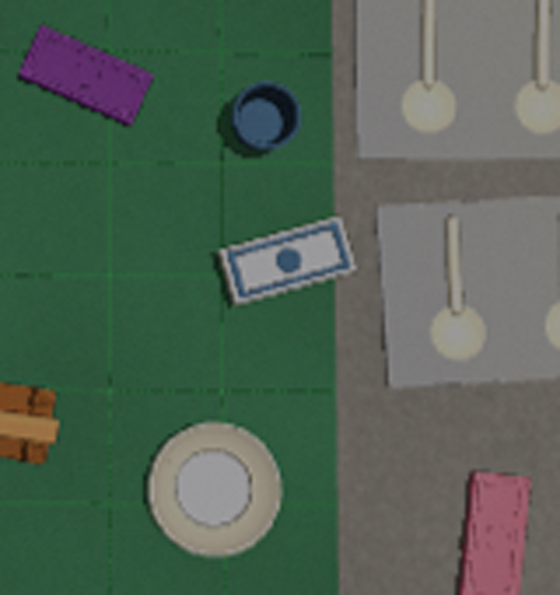

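```bash
cat >> h.py <<'E'
import pickle
def ray(d,u,v,z):
    T=d['cam_to_world']; r=T[:3,:3]@np.array([(u-d['cx'])/d['fx'],(v-d['cy'])/d['fy'],1.]); o=T[:3,3]
    return (o+r*(z-o[2])/r[2])
def wr(d):
    Tt=np.eye(4);Tt[:3,:3]=R.from_rotvec(d['r']).as_matrix();Tt[:3,3]=d['p'];d['cam_to_world']=Tt@d['mount'];return d
def wsnap(fn):
    p,r=manip.get_position(),manip.get_ee_rot(); d=snap('wrist',fn); d['p']=p;d['r']=r; wr(d)
    pickle.dump(d,open(fn[:-4]+'.pkl','wb')); return d
def proj(d,P):
    T=np.linalg.inv(d['cam_to_world']); c=T[:3,:3]@np.asarray(P)+T[:3,3]; return (d['fx']*c[0]/c[2]+d['cx'],d['fy']*c[1]/c[2]+d['cy'])
E
python3 - <<'E'
from h import *
d=pickle.load(open('top0.pkl','rb'))
t1=lambda u,v,z:ray(d,160+(u+.5)/4.2-.5,165+(v+.5)/4.2-.5,z)
t2=lambda u,v,z:ray(d,330+(u+.5)/3.5-.5,130+(v+.5)/3.5-.5,z)
for n,u,v,z in [('plate r1',692,42,.012),('plate r2',699,219,.012),('hood l1',44,47,.09),('hood l2',46,237,.09),('hood r1',352,38,.09),('hood r2',354,228,.09),('btn',261,132,.11),('bump rear1',635,80,.087),('bump rear2',635,168,.087),('lip1',431,92,.05),('lip2',431,175,.05),
 ('deck rear1',637,72,.026),('deck rear2',637,190,.026),('head1',567,315,.049),('head2',558,362,.049),('head3',606,319,.049),('head4',600,368,.049),('hend1',784,355,.042),('hend2',781,384,.042),
 ('rest1',620,299,.034),('rest2',780,320,.034),('rest3',768,408,.034),('rest4',612,385,.034)]: print(n,t1(u,v,z).round(4))
for n,u,v in [('a',219,252),('b',342,218),('c',356,266),('e',235,304),('ctr',288,261)]: print('tile',n,t2(u,v,.03).round(4))
for n,u,v,z in [('cup',265,115,.048),('saucer',214,488,.02)]: print(n,t2(u,v,z).round(4))
E
```

```text
plate r1 [ 0.6805 -0.0874  0.012 ]
plate r2 [ 0.5505 -0.093   0.012 ]
hood l1 [0.6653 0.364  0.09  ]
hood l2 [0.5332 0.3592 0.09  ]
hood r1 [0.6725 0.1499 0.09  ]
hood r2 [0.5403 0.1465 0.09  ]
btn [0.605  0.2079 0.11  ]
bump rear1 [ 0.6443 -0.0472  0.087 ]
bump rear2 [ 0.5828 -0.0476  0.087 ]
lip1 [0.639  0.0992 0.05  ]
lip2 [0.5796 0.0985 0.05  ]
deck rear1 [ 0.6566 -0.0474  0.026 ]
deck rear2 [ 0.5708 -0.0479  0.026 ]
head1 [0.4806 0.0009 0.049 ]
head2 [0.4474 0.007  0.049 ]
head3 [ 0.4778 -0.0268  0.049 ]
head4 [ 0.4432 -0.0228  0.049 ]
hend1 [ 0.4527 -0.1535  0.042 ]
hend2 [ 0.4322 -0.1513  0.042 ]
rest1 [ 0.492  -0.0363  0.034 ]
rest2 [ 0.4775 -0.151   0.034 ]
rest3 [ 0.4148 -0.1425  0.034 ]
rest4 [ 0.4307 -0.0309  0.034 ]
tile a [ 0.5965 -0.2935  0.03  ]
tile b [ 0.6265 -0.4006  0.03  ]
tile c [ 0.5848 -0.4122  0.03  ]
tile e [ 0.5514 -0.3071  0.03  ]
tile ctr [ 0.5889 -0.3533  0.03  ]
cup [ 0.7138 -0.3313  0.048 ]
saucer [ 0.3926 -0.2893  0.02  ]
```

```bash
cat >> h.py <<'E'
def ori(yaw):  # yaw of tool y axis in world, tool x down
    y=np.array([np.cos(yaw),np.sin(yaw),0]);x=np.array([0,0,-1.]);z=np.cross(x,y)
    return R.from_matrix(np.stack([x,y,z],1)).as_rotvec()
E
python3 - <<'E'
from h import *
print(R.from_rotvec(manip.get_ee_rot()).as_matrix().round(2))
D=np.deg2rad
for n,p,y in [('tile',[.5889,-.353,.16],16.5),('car',[.6113,.0278,.15],2),('bar',[.457,-.09,.15],-6)]:
    for k in (0,180):
        print(n,k,manip.solve_ik(p,ori(D(y+k))), manip.solve_ik(p,ori(D(y+k-360))))
E
```

```text
[[-0.    0.25  0.97]
 [-0.    0.97 -0.25]
 [-1.   -0.   -0.  ]]
tile 0 [-5.57327655e-01  6.16330828e-01  1.54089999e+00 -4.44089210e-16
  9.84361832e-01 -8.45306981e-01] [-5.57327655e-01  6.16330828e-01  1.54089999e+00 -4.44089210e-16
  9.84361832e-01 -8.45306981e-01]
tile 180 [-5.57327655e-01  6.16330828e-01  1.54089999e+00 -4.44089210e-16
  9.84361832e-01  2.29628567e+00] [-5.57327655e-01  6.16330828e-01  1.54089999e+00 -4.44089210e-16
  9.84361832e-01  2.29628567e+00]
car 0 [ 2.59977032e-02  5.34242060e-01  1.72534233e+00 -4.44089210e-16
  8.82008267e-01 -8.90888186e-03] [ 2.59977032e-02  5.34242060e-01  1.72534233e+00 -4.44089210e-16
  8.82008267e-01 -8.90888186e-03]
car 180 None None
bar 0 [-2.19999641e-01  3.57134042e-01  2.04679519e+00 -4.44089210e-16
  7.37663422e-01 -1.15279886e-01] [-2.19999641e-01  3.57134042e-01  2.04679519e+00 -4.44089210e-16
  7.37663422e-01 -1.15279886e-01]
bar 180 None None
```

```bash
python3 - <<'E'
from h import *
D=np.deg2rad
manip.move_to([.611,.03,.26],ori(D(2)));print(manip.get_time()); wsnap('w_car.png')
manip.move_to([.589,-.353,.18],ori(D(16.5)));print(manip.get_time()); wsnap('w_tile.png')
E
```

```text
2.75
4.2583
```

View pics/w_car.png

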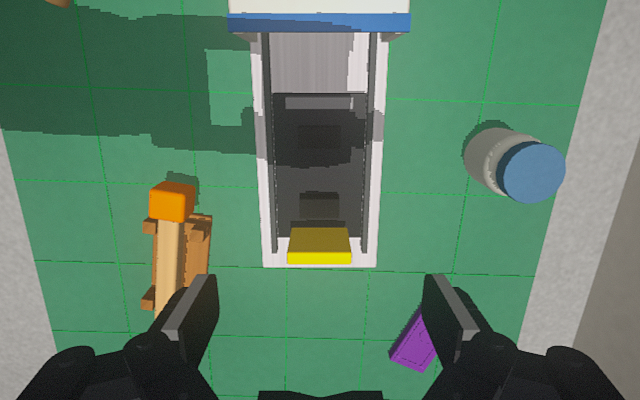

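View pics/w_tile.png

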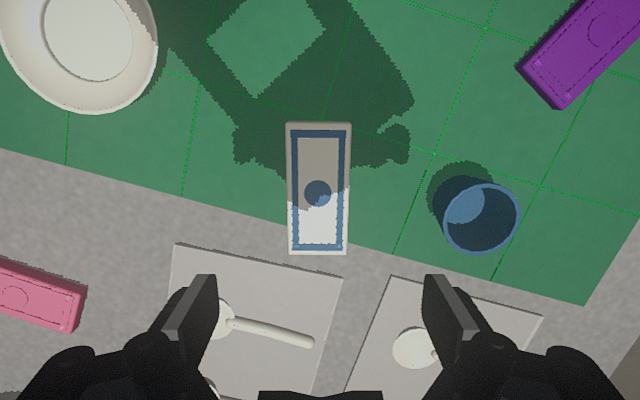

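```bash
python3 - <<'E'
import cv2
a=cv2.imread('pics/w_tile.png')
cv2.imwrite('pics/t3.png',cv2.resize(a[110:265,260:380],None,fx=3.8,fy=3.8,interpolation=cv2.INTER_CUBIC))
a=cv2.imread('pics/w_car.png')
cv2.imwrite('pics/t4.png',cv2.resize(a[0:280,220:420],None,fx=2.1,fy=2.1,interpolation=cv2.INTER_CUBIC))
a=cv2.convertScaleAbs(a,alpha=2.2)
cv2.imwrite('pics/t5.png',cv2.resize(a[80:280,250:390],None,fx=3,fy=3,interpolation=cv2.INTER_CUBIC))
E
```

```text
(no output)
```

View pics/t3.png

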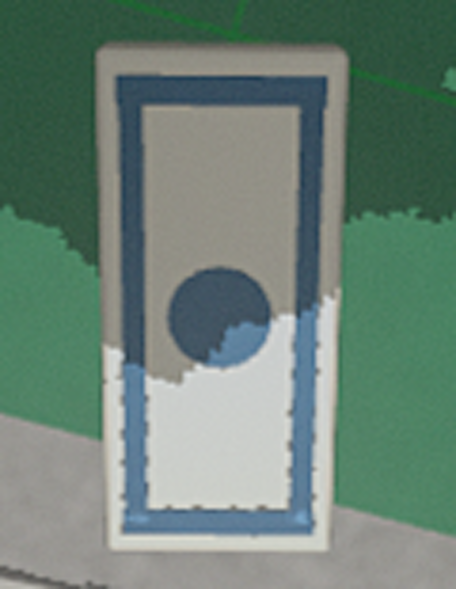

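View pics/t5.png

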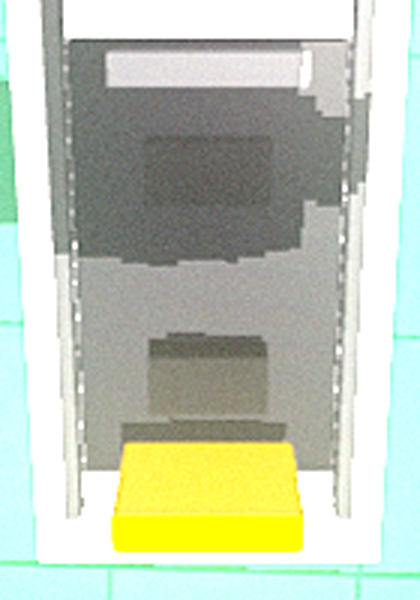

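```bash
python3 - <<'E'
from h import *
t=pickle.load(open('w_tile.pkl','rb')); c=pickle.load(open('w_car.pkl','rb'))
f=lambda d,u,v,s,x0,y0,z: ray(d,x0+(u+.5)/s-.5,y0+(v+.5)/s-.5,z)
P=np.array([f(t,u,v,3.8,260,110,.03) for u,v in [(117,76),(326,76),(313,534),(123,531)]]); print(P.round(4)); m=P.mean(0); 
a=(P[0]+P[1]-P[2]-P[3])/2; print('tile',m.round(4),np.linalg.norm(a),np.rad2deg(np.arctan2(a[1],a[0])),f(t,220,317,3.8,260,110,.03))
for n,u,v,z in [('lipL',106,88,.05),('lipR',302,88,.05),('bL',113,550,.087),('bR',302,550,.087),('bfL',113,514,.087),('bfR',302,514,.087),('s2L',149,340,.044),('s2R',267,340,.044),('s2bL',147,413,.044),('s2bR',267,413,.044),('s1L',146,137,.044),('s1R',270,137,.044),('s1bL',145,205,.044),('s1bR',270,205,.044)]:
    print(n,f(c,u,v,3,250,80,z).round(4))
E
```

```text
[[ 0.5545 -0.3115  0.03  ]
 [ 0.594  -0.2997  0.03  ]
 [ 0.622  -0.3956  0.03  ]
 [ 0.5816 -0.4069  0.03  ]]
tile [ 0.588  -0.3534  0.03  ] 0.09955401542507791 106.0435846678716 [ 0.58806236 -0.35335073  0.03      ]
lipL [0.5775 0.0892 0.05  ]
lipR [0.6361 0.0913 0.05  ]
bL [ 0.5838 -0.0455  0.087 ]
bR [ 0.6418 -0.0434  0.087 ]
bfL [ 0.5837 -0.0333  0.087 ]
bfR [ 0.641  -0.0312  0.087 ]
s2L [0.5915 0.0089 0.044 ]
s2R [0.6302 0.0103 0.044 ]
s2bL [ 0.5913 -0.0168  0.044 ]
s2bR [ 0.6316 -0.0153  0.044 ]
s1L [0.5894 0.0745 0.044 ]
s1R [0.6276 0.0759 0.044 ]
s1bL [0.5894 0.0534 0.044 ]
s1bR [0.6288 0.0549 0.044 ]
```

```bash
python3 - <<'E'
from h import *
D=np.deg2rad
o=ori(D(16.0)); 
manip.servo_line([.588,-.3534,.06],o,rate=.2)
manip.servo_line([.588,-.3534,.028],o,rate=.08)
manip.command_gripper(0.03,35)
print('w',manip.get_width(),manip.get_contact_force(),manip.get_time())
manip.servo_line([.588,-.3534,.14],rate=.2)
print('w',manip.get_width(),manip.get_contact_force())
manip.move_to([.6097,.0296,.14],ori(D(2.1)))
wsnap('w_held.png');print(manip.get_time())
E
```

```text
w 0.04939744762505483 [-0.22253729  0.41041388  2.70012795] 6.0333
w 0.04938344681558141 [-0.06119506  0.20641056 -2.25457389]
8.2167
```

View pics/w_held.png

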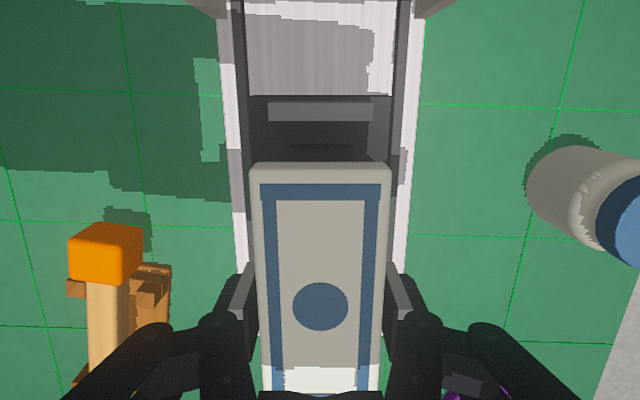

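```bash
python3 - <<'E'
from h import *
D=np.deg2rad
c=pickle.load(open('w_held.pkl','rb')); 
for q in [(320,306),(260,184),(380,184)]: print(ray(c,*q,c['p'][2]+.002)-c['p'])
for q in [(268,120),(371,120)]: print('lip',ray(c,*q,.05))
E
```

```text
[-1.62354998e-05  5.79886896e-04  2.00000000e-03]
[-0.02253118  0.04918232  0.002     ]
[0.01885629 0.05070581 0.002     ]
lip [0.57766318 0.08979905 0.05      ]
lip [0.63699657 0.09198547 0.05      ]
```

```bash
python3 - <<'E'
from h import *
D=np.deg2rad
manip.servo_line([.6097,.0296,.075],rate=.15)
manip.servo_line([.6097,.0296,.058],rate=.05); print(manip.get_contact_force())
z=.058
while z>.0545:
    z-=.0007; manip.servo_line([.6097,.0296,z],rate=.03); f=manip.get_contact_force(); print(z,f[2])
    if f[2]>0: break
manip.command_gripper(0.064); print(manip.get_width(),manip.get_contact_force())
manip.servo_line([.6097,.0296,.10],rate=.12)
manip.servo_line([.6097,.0296,.18],rate=.25)
wsnap('w_pl.png');print(manip.get_time())
E
```

```text
[ 0.8952613   0.41773687 -0.38469223]
0.057300000000000004 -1.511251574003857
0.056600000000000004 -0.9675154927380836
0.055900000000000005 5.17908780739367
0.06419775268387021 [-0.3457894   0.56903253  0.23052402]
11.3667
```

View pics/w_pl.png

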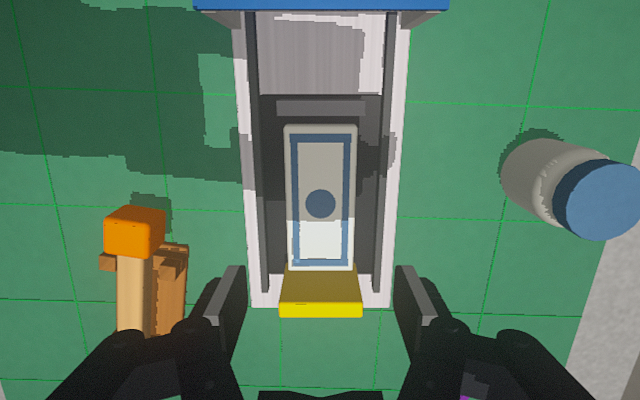

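```bash
python3 - <<'E'
from h import *
D=np.deg2rad
d=pickle.load(open('w_pl.pkl','rb'))
print(ray(d,320,204,.058),ray(d,279,318,.087),ray(d,362,318,.087))
manip.move_to([.4515,-.10,.18],ori(D(-8)))
wsnap('w_bar.png');print(manip.get_time())
a=cv2.imread('pics/w_bar.png')
cv2.imwrite('pics/t6.png',cv2.resize(a[60:340,220:430],None,fx=2.1,fy=2.1,interpolation=cv2.INTER_CUBIC))
E
```

```text
[0.60973499 0.02933365 0.058     ] [ 0.58341231 -0.04742068  0.087     ] [ 0.64238522 -0.04525068  0.087     ]
12.25
```

View pics/t6.png

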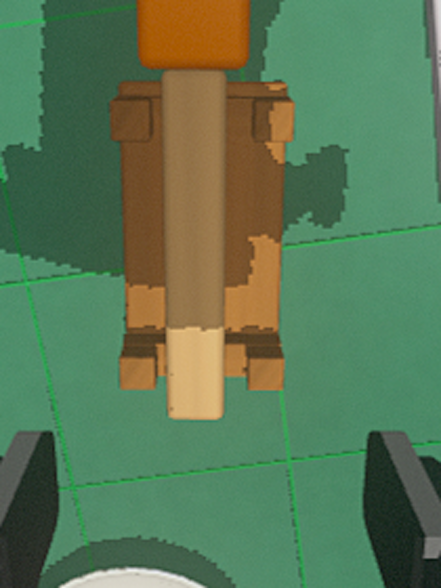

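```bash
python3 - <<'E'
from h import *
d=pickle.load(open('w_bar.pkl','rb'))
f=lambda u,v,z: ray(d,220+(u+.5)/2.1-.5,60+(v+.5)/2.1-.5,z)
q=[(168,418,.042),(223,418,.042),(163,80,.042),(226,80,.042)]
P=[f(*x) for x in q];print(np.round(P,4)); b=(P[0]+P[1])/2; a=(P[2]+P[3])/2; u=(a-b)/np.linalg.norm(a-b); print(np.linalg.norm(a-b),'yaw',np.rad2deg(np.arctan2(u[1],u[0])),'origin',b+.065*u)
Q=[f(*x) for x in [(152,120,.034),(253,120,.034),(157,372,.034),(247,372,.034)]]
m1=(Q[0]+Q[1])/2;m2=(Q[2]+Q[3])/2;v=m1-m2;print(np.round(Q,4),'rest',(m1+m2)/2,np.linalg.norm(v),np.rad2deg(np.arctan2(v[1],v[0])))
E
```

```text
[[ 0.4295 -0.1498  0.042 ]
 [ 0.4504 -0.1527  0.042 ]
 [ 0.4474 -0.0262  0.042 ]
 [ 0.468  -0.0291  0.042 ]]
0.12490889520100848 yaw 81.83029032066702 origin [ 0.44918008 -0.08693374  0.042     ]
[[ 0.441  -0.0391  0.034 ]
 [ 0.4757 -0.044   0.034 ]
 [ 0.4273 -0.1336  0.034 ]
 [ 0.4619 -0.1385  0.034 ]] rest [ 0.45144551 -0.0887862   0.034     ] 0.0955063135919806 81.73530286566604
```

```bash
python3 - <<'E'
from h import *
D=np.deg2rad
manip.command_gripper(.055)
o=ori(D(-8.2)); p=[.4492,-.0869]
manip.servo_line([*p,.07],o,rate=.25)
manip.servo_line([*p,.037],rate=.08); print(manip.get_contact_force())
manip.command_gripper(.0,70); print(manip.get_width(),manip.get_contact_force())
manip.servo_line([*p,.16],rate=.2); print(manip.get_width(),manip.get_contact_force(),manip.get_torque())
manip.move_to([.6177,-.173,.16],ori(D(2.1)))
manip.servo_line([.6177,-.173,.062],rate=.15)
wsnap('w_tap0.png');snap('side','s_tap0.png');print(manip.get_time(),manip.get_contact_force())
E
```

```text
[ 0.2220309  -0.16986196  0.19077062]
0.021109737406770197 [-0.4583317  -0.25183699  5.71708547]
0.020855355667499208 [-0.07232636  0.26957106 -1.8255349 ] [-0.04949111 -0.00920553  0.02402107]
16.5083 [ 0.09093767 -0.02694017 -1.25298455]
```

View pics/w_tap0.png

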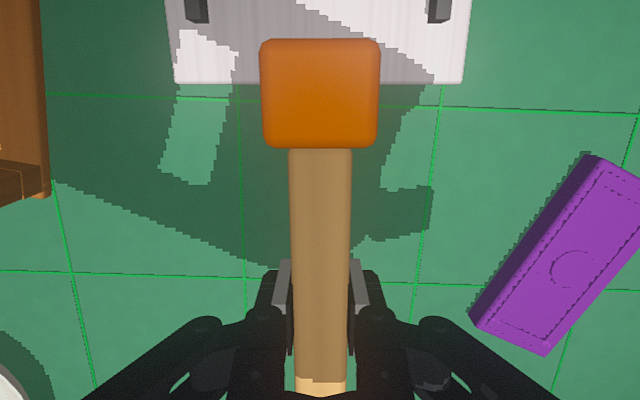

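View pics/s_tap0.png

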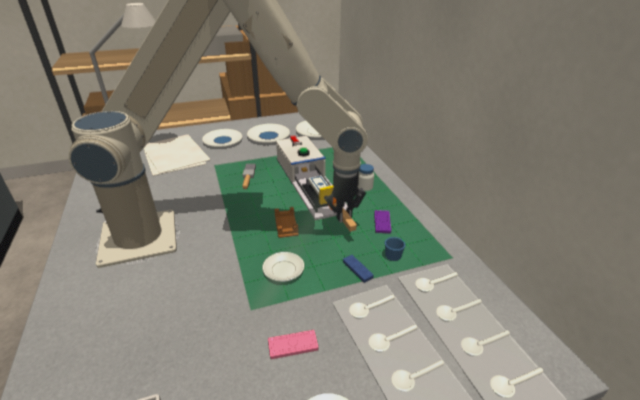

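```bash
python3 - <<'E'
from h import *
d=pickle.load(open('w_tap0.pkl','rb'))
print(ray(d,320,38,.074),ray(d,264,146,.074),ray(d,376,146,.074))
U=np.array([-.0366,.9993,0]); p0=np.array([.6177,-.173,.062])
F=lambda: manip.get_contact_force()@U
f0=F()
t=manip.get_time()
manip.servo_line(p0+U*.022,rate=.08); print(F()-f0,manip.get_time()-t)
s=.022
while s<.045:
    s+=.001; t=manip.get_time(); manip.servo_line(p0+U*s,rate=.03); print(round(s,4),round(F()-f0,2),round(manip.get_time()-t,3))
    if F()-f0<-1.5: break
print(manip.get_position())
E
```

```text
[ 0.61458122 -0.0780666   0.074     ] [ 0.59851453 -0.10899455  0.074     ] [ 0.63293243 -0.10771191  0.074     ]
-0.39780095999212395 0.4250000000000007
0.023 -0.27 0.25
0.024 0.89 0.25
0.025 -0.4 0.25
0.026 -1.01 0.25
0.027 -0.08 0.25
0.028 1.08 0.25
0.029 0.35 0.25
0.03 0.0 0.25
0.031 1.27 0.25
0.032 -2.27 0.25
[ 0.61661694 -0.1412019   0.06201635]
```

```bash
cat >> h.py <<'E'
U=np.array([-.0366,.9993,0]); p0=np.array([.6177,-.173,.062])
F=lambda: float(manip.get_contact_force()@U)
def go(s,rate): manip.servo_line(p0+U*s,rate=rate)
E
python3 - <<'E'
from h import *
go(.042,.025); print('push',F(),manip.get_time())
go(.030,.06); f0=F(); print('back',f0)
manip.hold(.15)
go(.040,.06)
s=.040
while s<.0525:
    s+=.002; go(s,.03); print(round(s,4),round(F()-f0,2))
go(.040,.06); manip.hold(.15)
wsnap('w_tap2.png'); d=snap('top','top2.png'); print(manip.get_time())
a=cv2.imread('pics/top2.png'); cv2.imwrite('pics/t7.png',cv2.resize(a[130:280,160:350],None,fx=4.2,fy=4,interpolation=cv2.INTER_CUBIC))
E
```

```text
push 1.3526809823439023 19.9833
back 0.18715415888990508
0.042 0.66
0.044 -1.5
0.046 -1.87
0.048 -1.73
0.05 -2.41
0.052 -0.99
0.054 -1.49
23.1833
```

View pics/w_tap2.png

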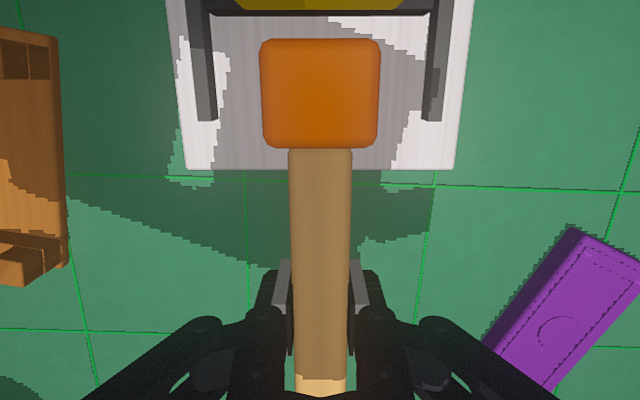

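View pics/t7.png

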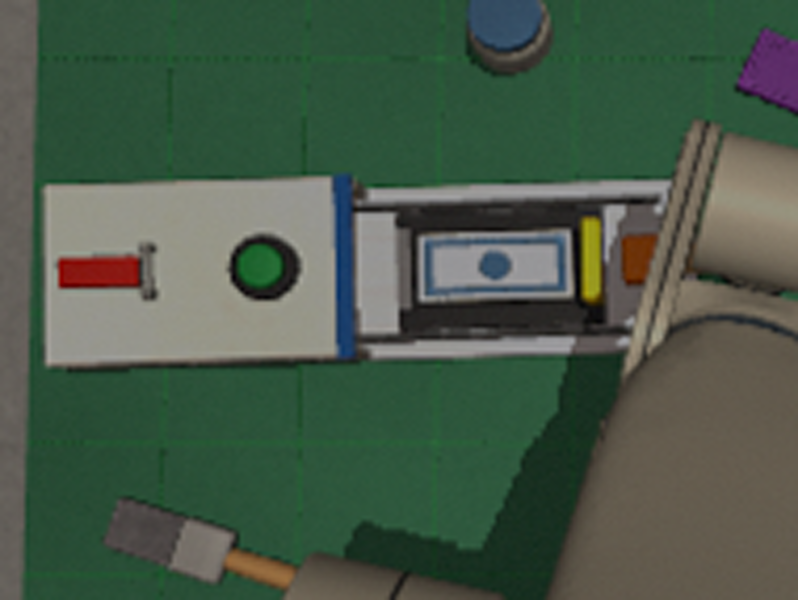

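```bash
cat >> h.py <<'E'
def flagpx():
    im=manip.camera('top')['image'].astype(int)[150:240,160:225]
    m=(im[...,0]>110)&(im[...,1]<60)&(im[...,2]<60)
    ys,xs=np.nonzero(m); return (int(m.sum()), int(xs.min())+160, int(xs.max())+160, int(ys.min())+150,int(ys.max())+150) if len(xs) else None
def tap(s0,s1,step,fmax=12):
    go(s0,.06); f0=F(); s=s0; fs=[]
    while s<s1-1e-6:
        s=min(s+step,s1); go(s,.03); f=F()-f0; fs.append(round(f,1))
        if f<-fmax: break
    go(s-.014,.06); manip.hold(.12)
    print('tap to',round(s,4),fs,'t',manip.get_time()); return s
E
python3 - <<'E'
from h import *
print(flagpx())
tap(.052,.064,.004); tap(.062,.074,.004); print(flagpx()); tap(.072,.082,.004); print(flagpx())
E
```

```text
(117, 174, 192, 194, 201)
tap to 0.064 [0.5, -0.4, 0.4] t 24.9333
tap to 0.074 [-0.5, -0.6, -1.5] t 26.6333
(117, 174, 192, 194, 201)
tap to 0.082 [-0.5, 1.0, -0.2] t 28.35
(117, 174, 192, 194, 201)
```

```bash
python3 - <<'E'
from h import *
s=.082
for i in range(2):
    s=tap(s-.002,s+.006,.002,8); f=flagpx(); print(f)
    if f!=(117,174,192,194,201): break
d=wsnap('w_tap3.png'); snap('top','top3.png')
a=cv2.imread('pics/top3.png'); cv2.imwrite('pics/t8.png',cv2.resize(a[130:280,160:350],None,fx=4.2,fy=4,interpolation=cv2.INTER_CUBIC))
E
```

```text
tap to 0.088 [0.4, -1.1, -1.4, -0.8] t 30.25
(117, 174, 192, 194, 201)
tap to 0.094 [-1.2, -1.3, -2.6, -2.0] t 32.15
(117, 174, 192, 194, 201)
```

View pics/t8.png

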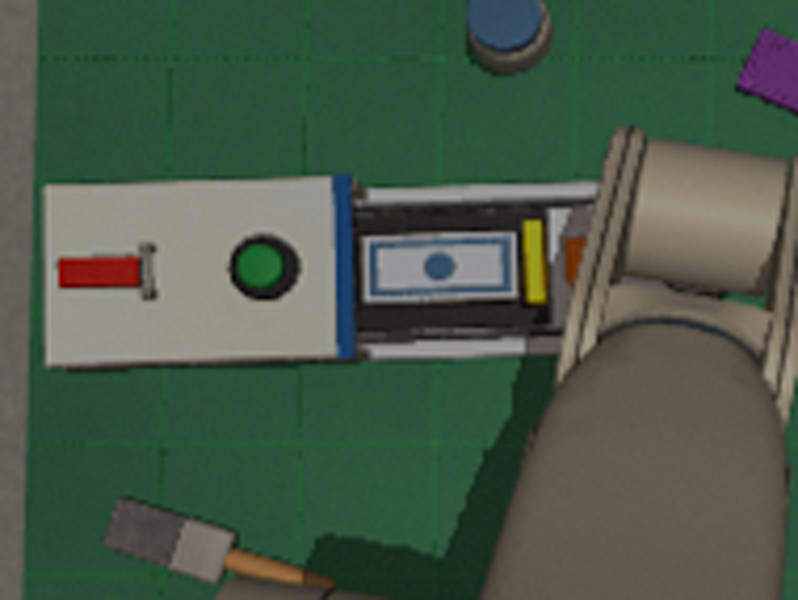

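```bash
python3 - <<'E'
from h import *
s=.094
for i in range(4):
    s=tap(s-.001,s+.007,.0027,8); f=flagpx(); print(f)
    if f!=(117,174,192,194,201): break
E
```

```text
tap to 0.101 [1.1, 0.6, -1.1] t 33.9167
(117, 174, 192, 194, 201)
tap to 0.108 [0.8, -0.2, 0.4] t 35.5833
(117, 174, 192, 194, 201)
tap to 0.115 [0.7, 0.1, -0.5] t 37.25
(117, 174, 192, 194, 201)
tap to 0.122 [0.7, -0.6, -0.9] t 38.9167
(117, 174, 192, 194, 201)
```

```bash
python3 - <<'E'
from h import *
s=.122
for i in range(3):
    s=tap(s-.001,s+.007,.0027,8); f=flagpx(); print(f)
    if f!=(117,174,192,194,201): break
snap('top','top4.png')
a=cv2.imread('pics/top4.png'); cv2.imwrite('pics/t9.png',cv2.resize(a[130:280,160:350],None,fx=4.2,fy=4,interpolation=cv2.INTER_CUBIC))
E
```

```text
tap to 0.129 [0.6, -1.7, -2.0] t 40.5833
(28, 180, 183, 193, 199)
```

View pics/t9.png

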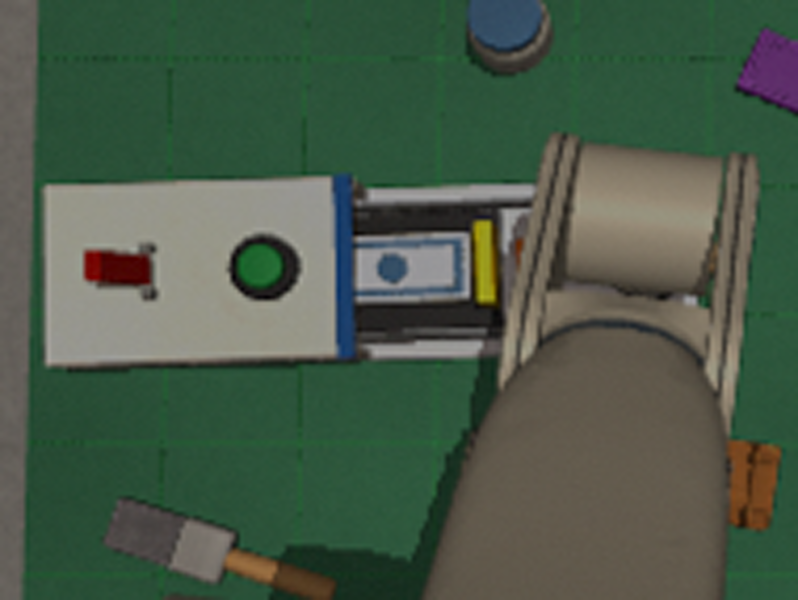

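```bash
python3 - <<'E'
from h import *
s=tap(.1285,.1375,.0007,7); print(flagpx())
snap('top','top5.png')
a=cv2.imread('pics/top5.png'); cv2.imwrite('pics/t10.png',cv2.resize(a[130:280,160:350],None,fx=4.2,fy=4,interpolation=cv2.INTER_CUBIC))
E
```

```text
tap to 0.1313 [-0.9, 0.2, -3.4, -7.9] t 42.5583
(26, 184, 187, 193, 199)
```

View pics/t10.png

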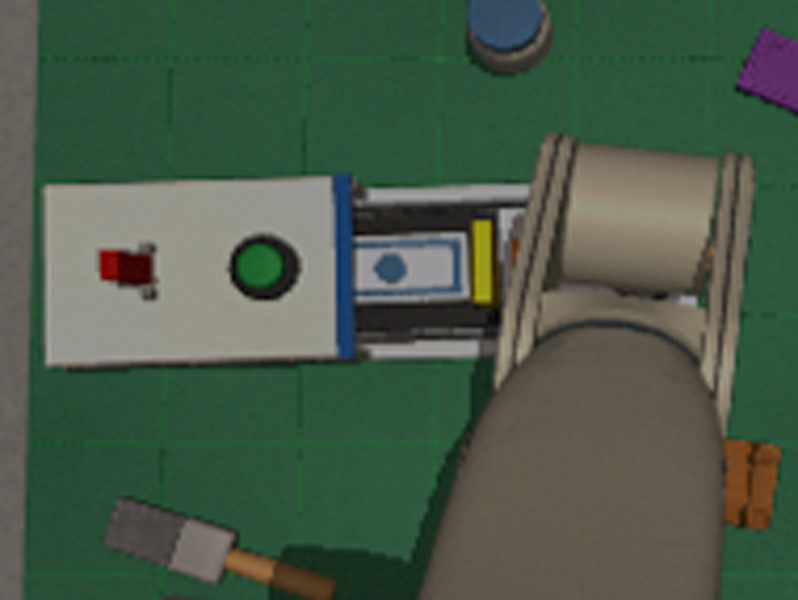

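```bash
python3 - <<'E'
from h import *
d=pickle.load(open('top0.pkl','rb'))
h=np.array([.6018,.2897,.1])
for th in (0,.8,1.0,1.1,1.2,1.3,1.4):
    for k in (0,.006):
        t=h+.06*np.cos(th)*U+[0,0,.06*np.sin(th)]+k*(-np.sin(th)*U+[0,0,np.cos(th)])
        print(th,k,np.round(proj(d,t),1),end=' ')
    print()
print(proj(d,h))
E
```

```text
0 0 [173.4 198. ] 0 0.006 [172.8 197.8] 
0.8 0 [175.3 196.6] 0.8 0.006 [176.4 196.4] 
1.0 0 [177.9 196.3] 1.0 0.006 [179.4 196.1] 
1.1 0 [179.4 196.1] 1.1 0.006 [181.1 196. ] 
1.2 0 [181.2 196. ] 1.2 0.006 [183.  195.9] 
1.3 0 [183.  195.9] 1.3 0.006 [184.9 195.8] 
1.4 0 [185.  195.8] 1.4 0.006 [187.  195.7] 
(np.float64(194.1651513550869), np.float64(197.32216140186125))
```

```bash
python3 - <<'E'
from h import *
D=np.deg2rad
go(.07,.15)
p=manip.get_position(); manip.servo_line([p[0],p[1],.16],rate=.25)
o=ori(D(-8.2)); q=[.4514,-.0888]
manip.move_to([*q,.12],o)
w=wsnap('w_ret.png')
manip.servo_line([*q,.06],rate=.2)
manip.servo_line([*q,.042],rate=.06); f0=manip.get_contact_force()[2]; z=.042
while z>.0355:
    z-=.001; manip.servo_line([*q,z],rate=.03); f=manip.get_contact_force()[2]-f0; print(round(z,4),round(f,2))
    if f>2: break
manip.command_gripper(.055); print(manip.get_width(),manip.get_contact_force())
manip.servo_line([*q,.08],rate=.15); manip.servo_line([*q,.18],rate=.3)
wsnap('w_ret2.png');print(manip.get_time(), flagpx())
E
```

```text
0.041 0.44
0.04 0.68
0.039 0.48
0.038 0.59
0.037 11.39
0.054868409228107776 [ 0.32051206 -0.67307835  0.18102634]
47.975 (26, 184, 187, 193, 199)
```

View pics/w_ret2.png

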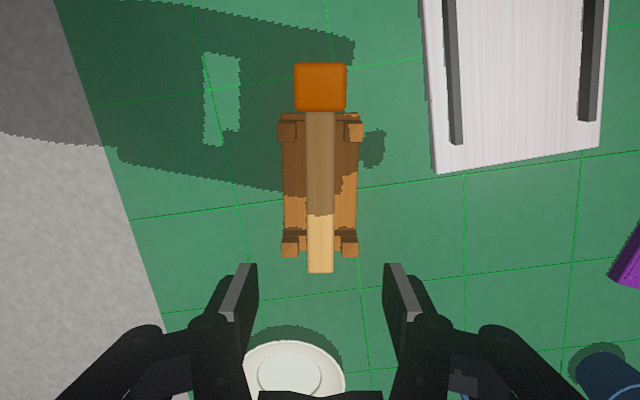

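```bash
python3 - <<'E'
from h import *
D=np.deg2rad
manip.command_gripper(0.0,20)
q=[.605,.208]; o=ori(D(90))
manip.move_to([*q,.25],o); wsnap('w_btn.png'); print(manip.get_time(),manip.get_width())
E
```

```text
49.9333 7.965703363863069e-05
```

View pics/w_btn.png

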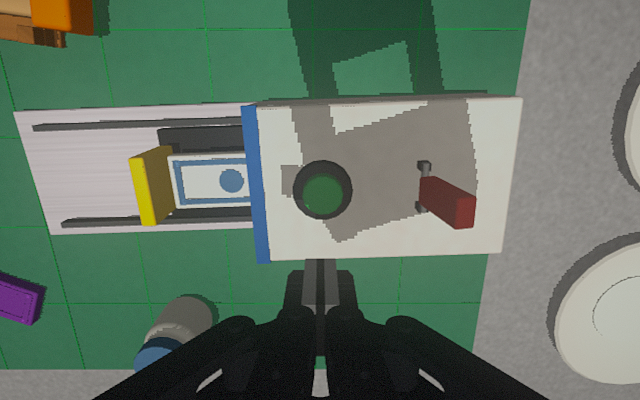

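```bash
python3 - <<'E'
from h import *
d=pickle.load(open('w_btn.pkl','rb')); b=ray(d,323,190,.11); print(b)
q=[.605,.5*(.208+b[1])] if abs(b[0]-.605)<.006 else list(b[:2])
manip.servo_line([*q,.14],rate=.2); f0=manip.get_contact_force()[2]; z=.140
while z>.118:
    z-=.001; manip.servo_line([*q,z],rate=.03); f=manip.get_contact_force()[2]-f0; print(round(z,4),round(f,2),end='; ')
    if f>9: break
manip.hold(.1)
manip.servo_line([*q,.16],rate=.1); manip.servo_line([*q,.27],rate=.25)
wsnap('w_end.png'); snap('top','top6.png'); snap('side','side6.png'); print(manip.get_time(),flagpx())
a=cv2.imread('pics/top6.png'); cv2.imwrite('pics/t11.png',cv2.resize(a[130:280,160:350],None,fx=4.2,fy=4,interpolation=cv2.INTER_CUBIC))
E
```

```text
[0.59953977 0.20953151 0.11      ]
0.139 -1.08; 0.138 -2.75; 0.137 -1.68; 0.136 -1.77; 0.135 -2.72; 0.134 -0.99; 0.133 0.55; 0.132 1.28; 0.131 0.9; 0.13 1.41; 0.129 1.72; 0.128 2.63; 0.127 10.04; 55.2083 None
```

View pics/w_end.png

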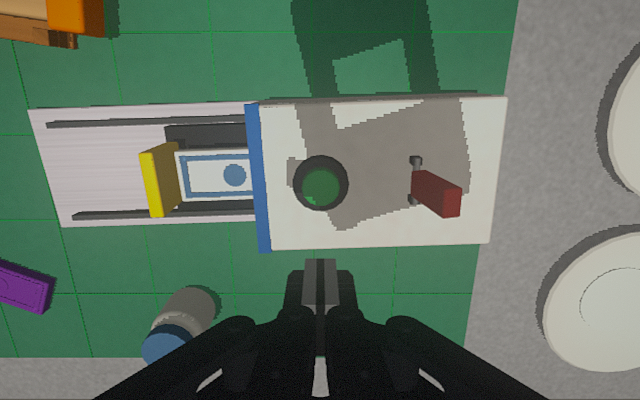

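View pics/t11.png

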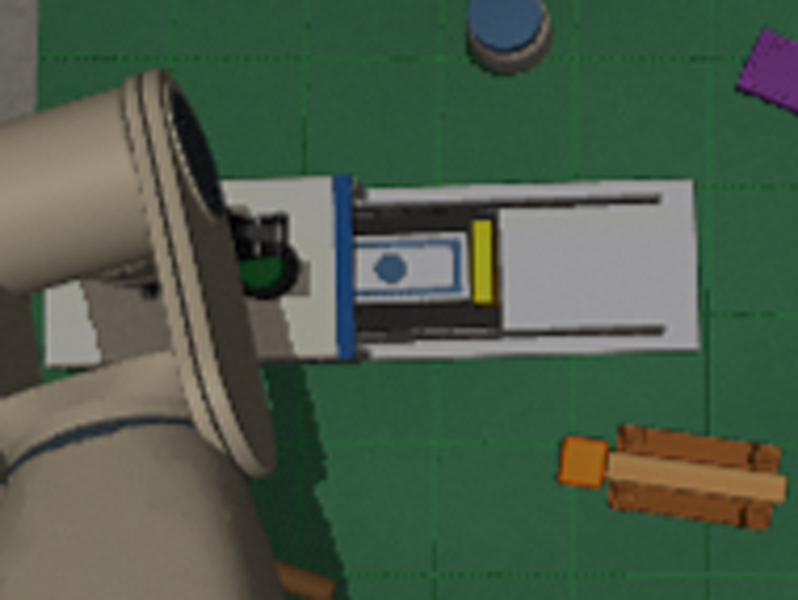

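```bash
python3 - <<'E'
from h import *
manip.sign_off(); print(manip.get_time())
E
```

```text
the job is handed in; nothing more can be done
the job is handed in; nothing more can be done
```

I placed the tile, tapped the carriage home, returned the bar to its rest and pressed the button. The job was handed in shortly after 55 s on the robot clock. `sign_off` gives no verdict, so the points below are my own checks.

- **Tile:** I picked the white blue-bordered tile, not the purple or pink look-alikes. After I released it on the strips, it measured under 1 mm off the carriage centre. It still looked flat and in place in the final pictures.
- **Tapping:** I nudged the bumper in gentle taps of 6 to 12 mm, drawing the bar clear each time. Most of the push readings were under 3 N. The last tap stopped at about 8 N, after roughly 99 mm of travel.
- **Flag:** I put it at about 1.37 rad from the top camera after the last tap, and it was unchanged once the bar was back. In the final top picture the arm hid the flag, so that check returned nothing. The wrist picture taken after the press still shows it standing.
- **Bar:** It lies in its saddles, straight and centred in the pictures.
- **Button:** The force rose softly by about 5 N over 6 mm, then jumped to about 10 N, so it bottomed out. The two position fixes for the button disagreed by about 5 mm across the hood. I pressed near the wrist camera's one, and the soft travel shows the press landed. In the wrist picture it looks up again, though I did not measure that.
- **Bystanders:** The arm was not brought near the cup, saucer, jar or brush, but I did not measure their final positions.

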